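# Slide a loaded tool tray into its sloping rack until the catch snaps up

## Task

Put the loaded tool tray away in the empty one of the two sloping racks: carry it by its grip rail, slide it in under the roof and gently push it fully home, until the spring catch in the front ledge has snapped up in front of it. Don't ram it against the back, keep the pliers and the dowels lying in it, and leave everything else on the table where it is.

Things in the scene. Friction and masses are not known exactly. Their poses are not given: they have to be found in the camera images.
- tray: open wooden tool tray on the table, 190 mm long (its x axis), 120 mm wide (y), alike at both ends, so either end may go in first. Origin under its centre, z up. Floor 6 mm thick, side walls 36 mm high; end boards 9 mm thick, 40 mm high, each with a 46 mm wide upright in the middle reaching 78 mm. With its load 0.55 to 0.8 kg
- tray_rail (a point): middle of the tray's grip rail, 66 mm above the tray's underside. The rail runs along the tray's centre line from one end's upright to the other, 172 mm long, 18 mm wide, from 55 to 77 mm above the underside; the tray is carried by it
- rack_bay: bay of the rack that stands empty (a like rack holds a tray). Floor slopes up 10 degrees from the open front to the back. x points into the bay up the slope, y across, z square to the floor. Origin on the floor where a home tray's origin lies at the deepest setting. Waxed cheeks 124 mm apart (2 mm play each side of the tray), front edges rounded. Setting: see rack_catch
- rack_mouth (a point): middle of the floor at the mouth, x = -83 mm of the bay, where cheeks and roof begin (roof underside 83 mm, top 92 mm over the floor; 142 mm wide outside). Before it the floor runs on as an open ledge, 97 mm long. A home tray stands out only 12 to 36 mm here, so the hand on the rail cannot follow it in: its front end is pushed, with 3 to 8 N
- rack_catch (a joint): spring catch, a 30 mm wide steel strip hinged in the ledge, free end towards the bay. 0 rad: up, free end 12 mm over the floor; 0.27: pressed flat by a tray sliding over it (2.5 N). It springs up when the tray's front end is past. Catch and felt back stop sit 194 mm apart on a floor plate set 0 to 24 mm forward: not measured, feel it. Free end at x = -99 to -123 mm, stop at 95 to 71 mm
- pliers: combination pliers, 162 x 49 x 13 mm, 0.22 kg, lying loose lengthwise in the tray, part of its load; origin under its middle
- dowels: banded bundle of 10 mm dowels, 166 x 31 x 20 mm, 0.09 kg, lying loose lengthwise in the tray, part of its load; origin under its middle
- pencil: flat red carpenter's pencil, 175 x 14 x 8 mm, lying between racks and chisel near the front edge; to be left alone; origin under its middle
- block: loose timber block, 60 x 100 x 28 mm, beside the cardboard carton; to be left alone; origin under its middle
- tape_measure: yellow pocket tape measure, 66 x 84 x 44 mm, in front of the paint can; to be left alone

How it is judged:
By the outcome, as a careful person would: the job done as asked, in the order asked, and still so for the second after the job is handed in, with the robot touching nothing.
It also fails if it takes over 59 s, if anything falls off the work surface, if the arm or the gripper's body presses on something with over 40 N, if the wrist force passes 120 N, or if a joint passes its speed limit or range.

## Robot

A 6-joint arm with a two-finger parallel gripper is mounted at the origin on a cart in front of the work surface, level with it; the furniture and walls round the work are solid. World frame = base frame: x ahead of the robot, y to its left, z up, the work surface at z = 0. Lengths are in m, angles in rad, forces in N, time in s.
With the tool pointing down it reaches from about 0.35 to 0.775 m from the base axis. Payload 5.5 kg.
Tool frame: the origin (TCP) lies midway between the tips of the shut fingers; the grasp point (between the pads) lies grasp_offset behind it (grasp_offset is the distance from the TCP to the grasp point, in m); z points along the fingers, y is the line along which they close (so a half turn about z gives the same grasp; the last joint's range is limited). The gripper opens to 85 mm and grips with 20 to 120 N. Pads are 22 mm wide; open, the fingers measure 114 mm over their backs; the gripper's body (76 mm by 85 mm) begins 54 mm behind the grasp point. The pads swing forward as they close: fully open they stand 13 mm farther back than shut.
Start: joints at [1.043, 0.313, 0.046, 1.304, 0, 1.431], TCP at [0.217, 0.532, 0.231] pointing down, gripper open.
Joint ranges: [-2.76, 2.76], [-0.86, 1.69], [-1.03, 1.26], [-2.2, 2.34], [-1.47, 1.5], [-3.14, 3.14]. Speed limits (rad/s): [2.57, 2.57, 3.14, 3.14, 3.14, 3.14].

## Interface

Orientations are given as a unit quaternion [w, x, y, z].
In Python, from workcell import * gives the robot as it stands.
- The arm moves only by the tool step_arm, never from a script. Its argument "deltas" is a list of rows, each a list of 7 numbers: the shift along the world's x, y, z in mm, then the turn, a rotation vector about the world's x, y, z in degrees, then the gripper's target within -1 to 1 (fully open at 1, half-way at 0, shut at -1). A call has 1 to 5 rows; each row shifts and turns the commanded pose from where the row before left it; what a row does not reach is not made up. A row lasts 1/10 s, in which the tool goes at most 50 mm and 8.59 degrees, less where a joint would pass 70% of its speed; a pose out of reach is approached as far as the arm can. A call is refused whole if a number of a shift passes 50 or a number of a turn 8.59, either way. A call with a gripper value outside its range is refused whole. The fingers move at their own pace and stop on an object; "newtons" is the grip in N (left out, the last holds). Time passes only in rows, so rows that do not move let the fingers close. It gives the time, the measured TCP pose, the force, the opening and the grip force at its end, in the units of the state.
- get_state(): the state, without advancing time (a new reading comes with each control period).
- read_camera(name): name is "side" or "top"; returns a dict with "image" (420x560x3 uint8, red, green, blue), "z_map" (420x560 float32, m along the optical axis (not along the pixel's ray), 0 where there is no reading), "K" (3x3 intrinsics, pixels), "dist_coeffs" ([k1, k2, p1, p2, k3] as OpenCV has them; the pictures are not rectified), "world_from_camera" (4x4, takes a point from camera to world coordinates). Camera axes: x right, y down, z forward; pixel columns grow to the right and rows downward; lengths in m; the calibration is good to about 2 mm. A picture is of the moment at which its call begins.
- hand_in(): hands the job in; it is judged then, once.
The state is a dict: "clock": time; "joint_pos": joint angles; "qvel": joint speeds; "tau": joint torques, N m; "tcp_pos": TCP position; "orientation": TCP orientation; "wrist_force": force on the tool from outside, world axes, zero at the start; "ft_torque": the same for the moment, N m; "finger_gap": finger opening in m; "grip_force": force on a finger pad.
Only numpy, scipy, OpenCV 4.12 (cv2) and the standard library are available. Lean on these libraries where they do the work, as an engineer would, in place of code of your own. Each camera call takes 0.05 s, during which the arm holds its last target. There are 200 camera calls.

## Working session

There is one attempt and no reset: what is moved stays moved. The work goes in short steps, Python scripts to look and compute and a tool call to move; the robot and the scene stay as the last step left them, time stands still between calls to the robot, and variables do not carry over. Pictures are saved under pics/ and viewed, at most 10 in all, crops included, and the job is handed in when it is done.

Besides the shell and the picture viewer there is one more tool, called after "Request:" as name([rows], argument=value, ...), one row to a line, values as JSON. step_arm: Moves the arm, as the interface text tells. Its arguments: {"type":"object","properties":{"deltas":{"type":"array","items":{"type":"array","items":{"type":"number"}}},"newtons":{"type":"number"}},"required":["deltas"]}

```bash
ls; mkdir -p pics; cat > h.py <<'E'
from workcell import *
import numpy as np, cv2
def cloud(d):
    z=d["z_map"]; h,w=z.shape
    u,v=np.meshgrid(np.arange(w),np.arange(h))
    p=cv2.undistortPoints(np.stack([u,v],-1).reshape(-1,1,2).astype(np.float64),d["K"],d["dist_coeffs"]).reshape(h,w,2)
    P=np.dstack([p[...,0]*z,p[...,1]*z,z])
    T=d["world_from_camera"]; W=P@T[:3,:3].T+T[:3,3]; W[z<=0]=np.nan
    return W
E
python3 - <<'E'
from h import *
s=get_state(); print(s); 
for n in("top","side"):
    d=read_camera(n); cv2.imwrite(f"pics/{n}0.png",cv2.cvtColor(d["image"],cv2.COLOR_RGB2BGR)); np.savez(f"{n}0.npz",**d)
    print(n,d["world_from_camera"].round(3),d["K"].round(1))
E
```

```text
pics
{'clock': 0.0, 'joint_pos': array([ 1.04339516e+00,  3.13999716e-01,  4.49672216e-02,  1.30361932e+00,
       -1.30361262e-05,  1.43116402e+00]), 'qvel': array([ 0.00114395,  0.00024862, -0.00172058, -0.00149151,  0.00063603,
       -0.00030177]), 'tau': array([-2.04250869e-04, -4.80628395e+01,  2.98532724e+01,  1.92795612e-02,
        1.65642894e-05, -6.38516173e-07]), 'tcp_pos': array([0.21718378, 0.53183818, 0.23040447]), 'orientation': array([-2.97553981e-04,  1.92671900e-01,  9.81262798e-01, -8.78753874e-04]), 'wrist_force': array([ 0.0310136 , -1.12402055, -0.61667411]), 'ft_torque': array([ 0.01144617, -0.00191483,  0.10504181]), 'grip_force': 0.0, 'finger_gap': 0.0854473208715444}
top [[-0.011 -0.992  0.129  0.354]
 [-1.     0.011 -0.004 -0.148]
 [ 0.002 -0.129 -0.992  1.211]
 [ 0.     0.     0.     1.   ]] [[496.5   0.  283.6]
 [  0.  496.5 209.6]
 [  0.    0.    1. ]]
side [[ 1.    -0.019  0.007  0.501]
 [-0.017 -0.602  0.798 -0.823]
 [-0.011 -0.798 -0.603  0.6  ]
 [ 0.     0.     0.     1.   ]] [[395.5   0.  279.5]
 [  0.  395.5 211.3]
 [  0.    0.    1. ]]
```

View pics/top0.png

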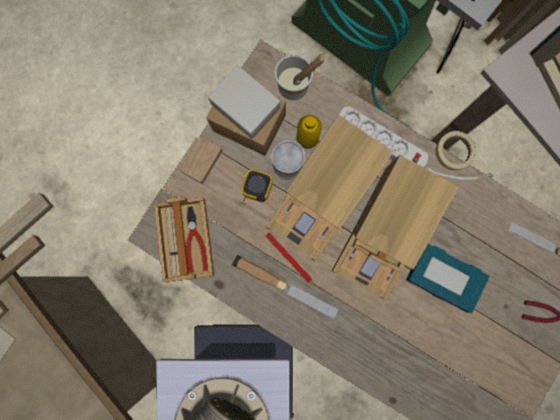

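View pics/side0.png

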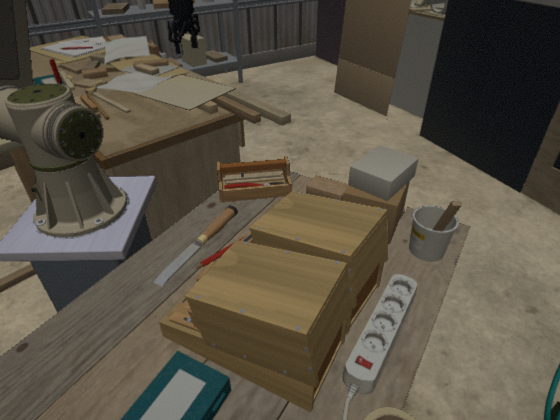

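```bash
python3 - <<'E'
from h import *
a=cv2.imread("pics/top0.png"); b=cv2.imread("pics/side0.png")
c1=cv2.resize(a[180:300,130:430],(800,320),interpolation=cv2.INTER_CUBIC)
c2=cv2.resize(b[140:350,150:400],(333,280),interpolation=cv2.INTER_CUBIC)
c3=np.zeros((600,800,3),np.uint8); c3[:320]=c1; c3[320:,:333]=c2
d=dict(np.load("top0.npz")); W=cloud(d)
z=np.nan_to_num(W[...,2]); zc=cv2.applyColorMap(np.clip(z/0.25*255,0,255).astype(np.uint8),cv2.COLORMAP_JET)
c3[320:,340:]=cv2.resize(zc[100:300,130:460],(460,280))
cv2.imwrite("pics/c1.png",c3)
for uv in [(330,150),(310,215),(300,228),(318,240),(290,225),(375,265),(368,268),(355,262),(385,285),(410,210),(183,240),(172,228),(265,100)]:
    print(uv,W[uv[1],uv[0]].round(3))
E
```

```text
(330, 150) [ 0.617 -0.252  0.174]
(310, 215) [ 0.49  -0.213  0.061]
(300, 228) [ 0.461 -0.19   0.053]
(318, 240) [ 0.432 -0.232  0.048]
(290, 225) [ 0.468 -0.166  0.048]
(375, 265) [ 0.372 -0.362  0.058]
(368, 268) [ 0.365 -0.347  0.054]
(355, 262) [ 0.38  -0.318  0.046]
(385, 285) [ 0.325 -0.385  0.055]
(410, 210) [ 0.485 -0.421  0.17 ]
(183, 240) [0.433 0.08  0.078]
(172, 228) [0.467 0.119 0.017]
(265, 100) [ 0.734 -0.113  0.164]
```

View pics/c1.png

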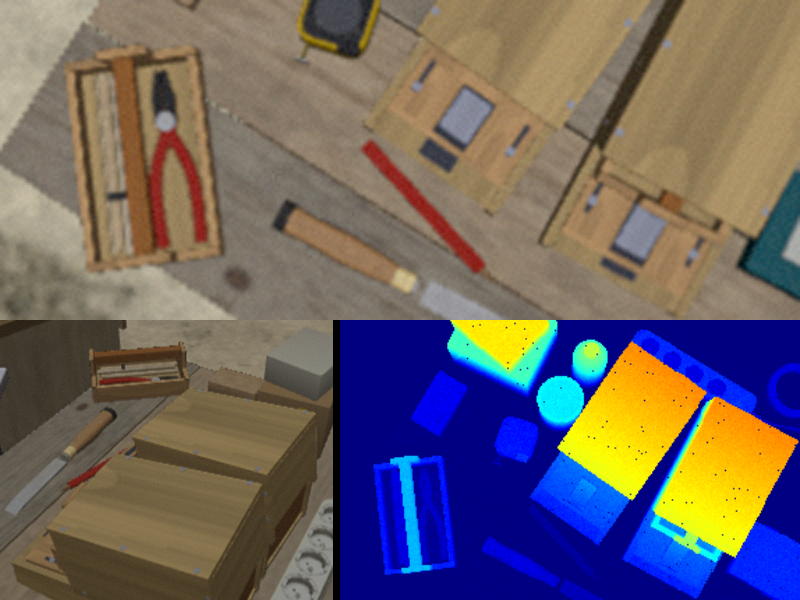

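```bash
cat > m.py <<'E'
from h import *
def tray(W,zlo=.07,zhi=.085):
    m=(W[...,2]>zlo)&(W[...,2]<zhi)&(W[...,1]>0.0)&(W[...,1]<.25)&(W[...,0]>.3)&(W[...,0]<.56)
    return W[m]
E
python3 - <<'E'
from m import *
print("go",grasp_offset if 'grasp_offset' in globals() else None)
d=dict(np.load("top0.npz")); W=cloud(d)
# table height
t=W[250:270,230:260].reshape(-1,3); print("table z",np.nanmedian(W[290:310,300:330,2]),np.nanmedian(t[:,2]))
P=tray(W); r=cv2.minAreaRect(P[:,:2].astype(np.float32)*1000); print("rail+uprights",r,np.median(P[:,2]))
m=(W[...,2]>.012)&(W[...,2]<.09)&(W[...,1]>0.0)&(W[...,1]<.25)&(W[...,0]>.3)&(W[...,0]<.54)
n,l,s,c=cv2.connectedComponentsWithStats(m.astype(np.uint8)); k=l[240,183]; print(s[k])
Q=W[l==k]; print("tray all",cv2.minAreaRect(Q[:,:2].astype(np.float32)*1000),Q[:,2].max())
Rr=P[(abs(P[:,0]-.43)<.06)]; print("rail fit x->y",np.polyfit(Rr[:,0]-.43,Rr[:,1],1))
# left rack roof
m=(W[...,2]>.13)&(W[...,2]<.25)
n,l,s,c=cv2.connectedComponentsWithStats(m.astype(np.uint8)); 
for uv in [(335,150),(410,210)]:
    k=l[uv[1],uv[0]]; Q=W[l==k]
    A=np.c_[Q[:,:2],np.ones(len(Q))]; 
    for _ in range(4):
        co=np.linalg.lstsq(A,Q[:,2],rcond=None)[0]; e=Q[:,2]-A@co; g=abs(e)<.006; A=A[g];Q=Q[g]
    nrm=np.r_[-co[:2],1]; nrm/=np.linalg.norm(nrm); print("slope",np.degrees(np.arctan(np.hypot(*co[:2]))),"dir",np.degrees(np.arctan2(co[1],co[0])),co, e.std())
    r=cv2.minAreaRect(Q[:,:2].astype(np.float32)*1000); print(r,cv2.boxPoints(r).round(1).tolist())
    b=cv2.boxPoints(r)/1000; print((np.c_[b,np.ones(4)]@co).round(4))
np.save("x.npy",0)
# left rack ledge
m=(W[...,2]>.03)&(W[...,2]<.09); u=np.zeros_like(m);u[190:260,262:345]=1
Q=W[m&u]; print("ledge",cv2.minAreaRect(Q[:,:2].astype(np.float32)*1000))
A=np.c_[Q[:,:2],np.ones(len(Q))]; co=np.linalg.lstsq(A,Q[:,2],rcond=None)[0]; print("ledge plane",co,np.degrees(np.arctan2(co[1],co[0])),np.degrees(np.arctan(np.hypot(*co[:2]))))
E
```

```text
go 0.0187
table z 0.007800518040066096 0.0020174130085781616
rail+uprights ((438.6143493652344, 87.93699645996094), (190.8975067138672, 46.12401580810547), 6.937143325805664) 0.07640464030475747
[ 154  197   59   85 2975]
tray all ((438.4767761230469, 90.03770446777344), (191.23707580566406, 120.77872467041016), 7.1818742752075195) 0.08414410893045043
rail fit x->y [0.12370394 0.08687428]
slope 9.944297520975129 dir -35.724323782964085 [ 0.14233488 -0.10236964  0.05944963] 0.001980920719202835
((571.5984497070312, -271.27862548828125), (142.56317138671875, 200.5611114501953), 54.1524658203125) [[448.6000061035156, -270.29998779296875], [611.0999755859375, -387.79998779296875], [694.5999755859375, -272.20001220703125], [532.0999755859375, -154.8000030517578]]
[0.151  0.1861 0.1862 0.151 ]
slope 10.000386413324842 dir -29.654748235923282 [ 0.15323817 -0.08724518  0.05846114] 0.001936127799139597
((481.63189697265625, -413.68017578125), (143.5205078125, 201.470703125), 61.26626968383789) [[358.79998779296875, -428.20001220703125], [535.5, -525.0], [604.5, -399.20001220703125], [427.79998779296875, -302.29998779296875]]
[0.1508 0.1863 0.1859 0.1504]
ledge ((465.02069091796875, -191.77630615234375), (252.3544158935547, 91.93954467773438), 54.31937026977539)
ledge plane [ 0.18686912 -0.15444998 -0.06648972] -39.574215122772614 13.627591991461212
```

```bash
cat > g.py <<'E'
from h import *
from scipy.spatial.transform import Rotation as R
HD=np.radians(-35.85); h=np.array([np.cos(HD),np.sin(HD),0]); SL=np.radians(10)
BX=h*np.cos(SL)+[0,0,np.sin(SL)]; BZ=-h*np.sin(SL)+[0,0,np.cos(SL)]; BY=np.cross(BZ,BX)
ROOF=np.array([490.35,-212.55,151.]); MOUTH=ROOF-92*BZ; O=MOUTH+83*BX
B=np.c_[BX,BY,BZ]
def bay(x,y,z): return O+B@[x,y,z]
def tobay(p): return B.T@(np.asarray(p)*1000-O)
# tool: z=-bz, y=by, x = y cross z = -bx
RB=np.c_[-BX,BY,-BZ]
def down(yaw): a=np.radians(yaw); y=np.array([np.cos(a),np.sin(a),0]); z=np.array([0,0,-1.]); return np.c_[np.cross(y,z),y,z]
def delta(p,M):
    s=get_state(); q=s["orientation"]; C=R.from_quat([q[1],q[2],q[3],q[0]])
    dp=np.asarray(p)-s["tcp_pos"]*1000; dr=(R.from_matrix(M)*C.inv()).as_rotvec(degrees=True)
    print("dp",dp.round(1),"drot",dr.round(2),"F",s["wrist_force"].round(2),"gap",round(s["finger_gap"]*1000,1),"grip",round(s["grip_force"],1),"t",s["clock"],"bay",tobay(s["tcp_pos"]).round(1),"j",s["joint_pos"].round(2))
E
python3 - <<'E'
from g import *
print("mouth",MOUTH,"O",O)
delta([438.5,88,150],down(97.1))
delta(bay(-97,0,66-18.7),RB)
W=cloud(dict(np.load("top0.npz")))
m=(W[...,1]>.15)&(W[...,0]>.1)&(W[...,0]<.7)
print("max z left",np.nanmax(W[m][:,2]))
Q=W[m&(W[...,2]>.05)]; print(Q[::max(1,len(Q)//8)].round(2))
E
```

```text
mouth [ 503.29909734 -221.90637253   60.39768672] O [ 569.5529274  -269.77808897   74.81048547]
dp [ 221.3 -443.9  -80.5] drot [ 9.000e-02 -2.000e-02  2.932e+01] F [-0.22  0.21  0.25] gap 85.4 grip 0.0 t 0.1 bay [-716.6  443.4  284.4] j [ 1.04  0.31  0.05  1.3  -0.    1.43]
dp [ 268.3 -740.9 -125.9] drot [ -4.79  -8.82 -13.59] F [-0.22  0.21  0.25] gap 85.4 grip 0.0 t 0.1 bay [-716.6  443.4  284.4] j [ 1.04  0.31  0.05  1.3  -0.    1.43]
max z left 0.07156164742101412
[[0.55 0.44 0.06]
 [0.51 0.46 0.06]
 [0.49 0.51 0.05]
 [0.47 0.48 0.05]
 [0.44 0.52 0.06]
 [0.41 0.44 0.06]
 [0.38 0.52 0.06]
 [0.22 0.52 0.07]
 [0.16 0.52 0.06]]
```

Request:
step_arm([
  [18,-37,0,0,0,2.4,1],
  [18,-37,0,0,0,2.4,1],
  [18,-37,0,0,0,2.4,1],
  [18,-37,0,0,0,2.4,0.3],
  [18,-37,0,0,0,2.4,0.3],
])

```text
clock: 0.6
tcp_pos: [0.3076, 0.3457, 0.2309]
orientation: [-0.0, 0.088, 0.996, -0.0]
wrist_force: [0.3, -0.7, 0.7]
finger_gap: 0.0589
grip_force: 0.0
```

Request:
step_arm([
  [18,-37,0,0,0,2.4,0.3],
  [18,-37,-10,0,0,2.4,0.3],
  [18,-37,-10,0,0,2.4,0.3],
  [18,-37,-20,0,0,2.4,0.3],
  [18,-37,-20,0,0,2.4,0.3],
])

```text
clock: 1.1
tcp_pos: [0.398, 0.1608, 0.1709]
orientation: [0.0, -0.016, 1.0, 0.0]
wrist_force: [1.1, -0.3, 0.1]
finger_gap: 0.0557
grip_force: 0.0
```

Request:
step_arm([
  [18,-37,-10,0,0,2.4,0.3],
  [18,-37,-10,0,0,2.4,0.3],
  [0,0,0,0,0,0,0.3],
])

```text
clock: 1.4
tcp_pos: [0.4346, 0.0846, 0.1499]
orientation: [-0.001, -0.055, 0.999, -0.001]
wrist_force: [-0.9, 0.5, -0.0]
finger_gap: 0.0551
grip_force: 0.0
```

```bash
python3 -c "
from g import *
delta([438.5,88,46],down(97.1))"
```

```text
dp [   3.9    3.4 -103.9] drot [ 0.07 -0.07  0.84] F [-0.89  0.49 -0.  ] gap 55.1 grip 0.0 t 1.4 bay [-299.1  208.2  128.9] j [ 0.01  0.1  -0.42  1.04 -0.   -0.1 ]
```

Request:
step_arm([
  [4,3.4,-24,0,0,0.8,0.3],
  [0,0,-25,0,0,0,0.3],
  [0,0,-25,0,0,0,0.3],
  [0,0,-20,0,0,0,0.3],
  [0,0,-10,0,0,0,0.3],
])

```text
clock: 1.9
tcp_pos: [0.4357, 0.0922, 0.0456]
orientation: [-0.002, -0.065, 0.998, 0.0]
wrist_force: [-0.4, 0.6, -0.2]
finger_gap: 0.0554
grip_force: 0.0
```

Request:
step_arm([
  [0,0,0,0,0,0,-0.3],
  [0,0,0,0,0,0,-0.6],
  [0,0,0,0,0,0,-1],
  [0,0,0,0,0,0,-1],
  [0,0,0,0,0,0,-1],
], newtons=90)

```text
clock: 2.4
tcp_pos: [0.4384, 0.0916, 0.0486]
orientation: [0.001, -0.064, 0.998, -0.0]
wrist_force: [-0.8, -0.6, 6.2]
finger_gap: 0.0167
grip_force: 89.1
```

```bash
python3 -c "
from g import *
delta([438.5,88,46],down(97.1))"
```

```text
dp [ 0.1 -3.6 -2.6] drot [ 0.01  0.13 -0.27] F [-0.76 -0.63  6.24] gap 16.7 grip 89.1 t 2.4 bay [-317.7  216.1   29.4] j [ 0.03  0.22 -0.57  0.78 -0.   -0.1 ]
```

Request:
step_arm([
  [0,0,8,0,0,0,-1],
  [0,0,15,0,0,0,-1],
  [0,0,25,0,0,0,-1],
  [0,0,30,0,0,0,-1],
  [0,0,30,0,0,0,-1],
])

```text
clock: 2.9
tcp_pos: [0.4362, 0.0919, 0.1559]
orientation: [-0.001, -0.064, 0.998, 0.0]
wrist_force: [0.7, -0.2, -6.5]
finger_gap: 0.0165
grip_force: 88.2
```

Request:
step_arm([
  [0,0,20,0,0,0,-1],
  [0,0,0,0,0,0,-1],
  [0,0,0,0,0,0,-1],
])

```text
clock: 3.2
tcp_pos: [0.437, 0.0918, 0.1748]
orientation: [-0.0, -0.064, 0.998, 0.0]
wrist_force: [-0.6, 0.4, -5.7]
finger_gap: 0.0165
grip_force: 88.3
```

```bash
python3 -c "
from g import *
delta(bay(-240,0,120),RB)
for n in('top','side'):
    d=read_camera(n); np.savez(n+'1.npz',**d); cv2.imwrite(f'pics/{n}1.png',d['image'][...,::-1])
a=cv2.imread('pics/top1.png')[150:330,110:330]; b=cv2.imread('pics/side1.png')[100:280,140:360]
cv2.imwrite('pics/c2.png',cv2.resize(np.hstack([a,b]),(800,327),interpolation=cv2.INTER_CUBIC))
delta(bay(-240,0,120),RB)
print(get_state()['ft_torque'])
"
```

```text
dp [ -75.9 -211.   -23.5] drot [ -2.55  -9.95 -43.12] F [-0.6   0.39 -5.73] gap 16.5 grip 88.3 t 3.2 bay [-297.   215.5  153.9] j [ 0.03  0.09 -0.37  1.11  0.   -0.1 ]
dp [ -75.  -210.9  -22.3] drot [ -2.6  -10.1  -43.12] F [-0.15 -0.26 -6.71] gap 16.5 grip 88.3 t 3.3 bay [-297.9  214.9  152.9] j [ 0.03  0.1  -0.37  1.11  0.   -0.1 ]
[-0.01211524  0.04177622 -0.00820514]
```

View pics/c2.png

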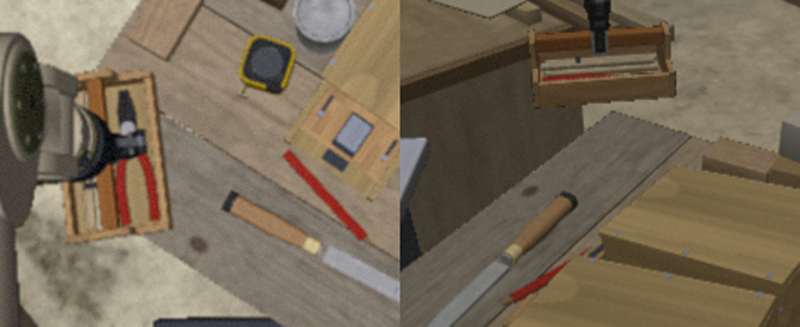

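```bash
cat > tm.py <<'E'
from g import *
def traycheck(f,zl,zh,box):
    W=cloud(dict(np.load(f))); x0,x1,y0,y1=box
    m=(W[...,2]>zl)&(W[...,2]<zh)&(W[...,0]>x0)&(W[...,0]<x1)&(W[...,1]>y0)&(W[...,1]<y1)
    Q=W[m]; r=cv2.minAreaRect(Q[:,:2].astype(np.float32)*1000); print(r); return Q
E
python3 -c "
from tm import *
Q=traycheck('top1.npz',.15,.18,(.3,.57,-.02,.16))
for f in (.36,.38,.5,.52): 
    q=Q[abs(Q[:,0]-f)<.006]; print(f,q[:,1].min().round(4),q[:,1].max().round(4), np.median(q[:,2]).round(4))
"
```

```text
((436.6354675292969, 92.18977355957031), (191.83316040039062, 120.75537872314453), 7.996452808380127)
0.36 0.0203 0.1421 0.1626
0.38 0.0246 0.1446 0.1595
0.5 0.0402 0.132 0.1601
0.52 0.0431 0.1316 0.1621
```

Request:
step_arm([
  [-3,-9,0,-0.13,-0.5,-2.1,-1],
  [-5,-15,-1,-0.2,-0.8,-3.4,-1],
  [-8,-22,-2,-0.26,-1,-4.4,-1],
  [-8,-22,-2,-0.26,-1,-4.4,-1],
  [-8,-22,-2,-0.26,-1,-4.4,-1],
])

```text
clock: 3.8
tcp_pos: [0.4038, 0.0008, 0.167]
orientation: [0.036, 0.101, 0.994, -0.012]
wrist_force: [0.3, -1.1, -6.6]
finger_gap: 0.0167
grip_force: 88.4
```

Request:
step_arm([
  [-8,-22,-2,-0.26,-1,-4.4,-1],
  [-8,-22,-2,-0.26,-1,-4.4,-1],
  [-8,-22,-2,-0.26,-1,-4.4,-1],
  [-8,-22,-2,-0.26,-1,-4.4,-1],
  [-6,-18,-2,-0.26,-1,-3.4,-1],
])

```text
clock: 4.3
tcp_pos: [0.3654, -0.105, 0.157]
orientation: [0.077, 0.281, 0.956, -0.025]
wrist_force: [0.9, -0.1, -6.4]
finger_gap: 0.0164
grip_force: 88.5
```

Request:
step_arm([
  [-3,-10,-2,-0.15,-0.6,-2,-1],
  [0,0,0,0,0,0,-1],
])

```text
clock: 4.5
tcp_pos: [0.3629, -0.1146, 0.1553]
orientation: [0.082, 0.296, 0.951, -0.026]
wrist_force: [-0.3, -0.4, -5.7]
finger_gap: 0.0166
grip_force: 88.6
```

```bash
python3 -c "
from g import *
delta(bay(-240,0,120),RB)
d=read_camera('top'); np.savez('top2.npz',**d); cv2.imwrite('pics/top2.png',d['image'][...,::-1])
d=read_camera('side'); np.savez('side2.npz',**d); cv2.imwrite('pics/side2.png',d['image'][...,::-1])
a=cv2.imread('pics/top2.png')[120:320,180:400]; b=cv2.imread('pics/side2.png')[120:320,120:340]
cv2.imwrite('pics/c3.png',cv2.resize(np.hstack([a,b]),(800,364),interpolation=cv2.INTER_CUBIC))
delta(bay(-240,0,120),RB)
"
```

```text
dp [-1.8 -4.5 -3.9] drot [-0.01 -0.14 -1.23] F [-0.29 -0.39 -5.71] gap 16.6 grip 88.6 t 4.5 bay [-240.5    4.7  124.1] j [-0.5  -0.16 -0.68  0.88 -0.02  0.1 ]
dp [-2.9 -5.2 -4.6] drot [-0.02 -0.09 -1.4 ] F [-0.3  -0.09 -6.72] gap 16.5 grip 88.6 t 4.6 bay [-239.9    5.9  124.6] j [-0.5  -0.16 -0.68  0.88 -0.02  0.1 ]
```

View pics/c3.png

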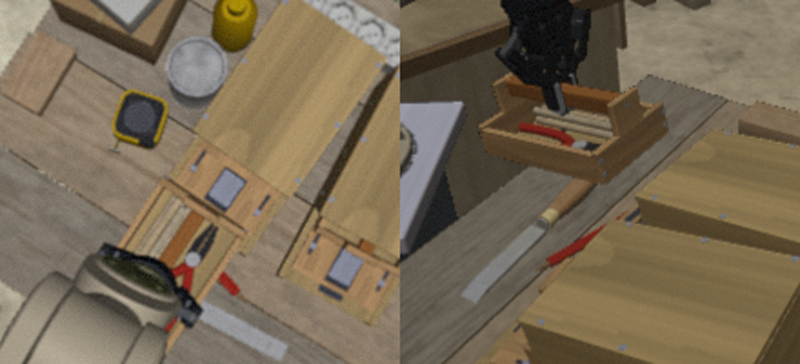

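Request:
step_arm([
  [-1,-2,-2,0,0,-0.7,-1],
  [-1,-3,-2,0,0,-0.6,-1],
  [0,0,0,0,0,0,-1],
])

```text
clock: 4.9
tcp_pos: [0.3624, -0.119, 0.1519]
orientation: [0.082, 0.305, 0.948, -0.027]
wrist_force: [-0.3, -0.1, -4.9]
finger_gap: 0.0166
grip_force: 88.5
```

```bash
cat > bm.py <<'E'
from g import *
def bcloud(d): return (cloud(d)*1000-O)@B
E
python3 -c "
from bm import *
P=bcloud(dict(np.load('top0.npz')))
for a,b in((-345,-310),(-310,-280),(-280,-250),(-250,-210),(-210,-185),(-175,-150),(-145,-100)):
    m=(P[...,0]>a)&(P[...,0]<b)&(abs(P[...,1])<66); print(a,b,np.percentile(P[m][:,2],[50,95,99.5]).round(1))
d=read_camera('top'); np.savez('top3.npz',**d); P=bcloud(d)
# roof lateral edges, tray edges
for nm,x0,x1,z0,z1 in(('roof',-60,60,87,97),('walls',-210,-160,65,125),('rail',-200,-160,135,155)):
    for k in range(3):
        a=x0+(x1-x0)*k/3; b=x0+(x1-x0)*(k+1)/3
        m=(P[...,0]>a)&(P[...,0]<b)&(P[...,2]>z0)&(P[...,2]<z1)&(abs(P[...,1])<90); q=P[m]
        if len(q)>5: print(nm,round(a),len(q),q[:,1].min().round(1),q[:,1].max().round(1),np.percentile(q[:,2],[5,50,95]).round(1))
m=(P[...,2]>90)&(P[...,2]<160)&(P[...,0]<-100)&(P[...,0]>-240)&(abs(P[...,1])<62); print('lead',np.percentile(P[m][:,0],[98,99.5,100]))
delta(bay(-240,0,120),RB)
"
```

```text
-345 -310 [-18.9 -13.8 -11.6]
-310 -280 [-20.4   0.9   3.9]
-280 -250 [-28.4  -1.4   1.9]
-250 -210 [-34.5 -27.7 -24.9]
-210 -185 [-40.7 -30.2 -27.6]
-175 -150 [-4.8  1.9  4. ]
-145 -100 [ 0.3  8.5 12.4]
roof -60 1214 -71.0 71.0 [88.8 92.  95.2]
roof -20 1229 -71.1 71.2 [88.8 91.9 95. ]
roof 20 1226 -71.1 71.1 [88.8 92.1 95.1]
walls -210 361 -58.8 61.4 [ 75.9  89.4 107.6]
walls -193 361 -58.6 61.4 [ 75.7  88.8 108.7]
walls -177 364 -58.3 61.2 [ 74.8  87.  108.5]
rail -200 58 -7.6 10.1 [143.8 147.8 150.5]
rail -187 55 -7.6 10.2 [145.3 148.1 150.8]
rail -173 56 -7.4 10.2 [145.7 148.9 151.4]
lead [-143.31559069 -143.09145875 -142.67339255]
dp [-1.4 -0.2 -0.7] drot [ 0.02 -0.08 -0.15] F [ 0.06 -0.48 -6.12] gap 16.5 grip 88.6 t 4.95 bay [-238.9    0.9  120.6] j [-0.51 -0.16 -0.69  0.87 -0.02  0.11]
```

```bash
python3 -c "
from bm import *
from scipy import stats
d=read_camera('side'); np.savez('side3.npz',**d)
for f in ('top3','side3'):
    P=bcloud(dict(np.load(f+'.npz')))
    m=(P[...,0]>-230)&(P[...,0]<-152)&(P[...,2]>140)&(P[...,2]<158)&(P[...,1]>-8)&(P[...,1]<10); q=P[m]
    r=stats.theilslopes(q[:,2],q[:,0]); print(f,'rail',len(q),np.degrees(np.arctan(r[0])),np.degrees(r[2:4]),r[1]+r[0]*-200,q[:,0].min(),q[:,0].max())
    m=(P[...,0]>-152)&(P[...,0]<-140)&(P[...,2]>140)&(abs(P[...,1])<24); q=P[m]; print('upright',len(q),np.percentile(q[:,2],[10,50,90]) if len(q) else '')
P=bcloud(dict(np.load('top0.npz')))
m=(P[...,0]>-345)&(P[...,0]<-200)&(abs(P[...,1])<66)&(P[...,2]>-6); q=P[m]
for y in range(-66,66,12):
    w=q[(q[:,1]>=y)&(q[:,1]<y+12)]
    if len(w): print(y,len(w),w[:,0].min().round(),w[:,0].max().round(),np.percentile(w[:,2],90).round(1))
"
```

```text
top3 rail 282 -0.01000468339165347 [-0.69314832  0.68591665] 148.11713041531806 -221.4011792504622 -152.03548008715163
upright 98 [144.642555   148.19045735 151.00086437]
side3 rail 160 -0.1938973506660824 [-0.59445412  0.17576239] 148.24795841014944 -229.931331542014 -152.39412186831035
upright 119 [140.81014157 146.40688323 149.3150867 ]
-54 11 -282.0 -269.0 -3.0
-42 18 -282.0 -268.0 -1.4
-30 26 -285.0 -267.0 -2.0
-18 35 -289.0 -270.0 -0.7
-6 41 -292.0 -268.0 1.4
6 46 -294.0 -270.0 1.0
18 45 -296.0 -272.0 1.7
30 43 -296.0 -271.0 1.7
42 47 -297.0 -275.0 1.6
54 45 -301.0 -276.0 1.5
```

```bash
cat >> g.py <<'E'
def RBp(p): return R.from_rotvec(BY*np.radians(p)).as_matrix()@RB
E
python3 -c "
from g import *
delta(bay(-185,-.45,80),RBp(3)); delta(bay(-185,-.45,56),RBp(3)); print(BX,BY,BZ)"
```

```text
dp [ 47.9 -36.3 -30.7] drot [ 1.78  2.37 -0.15] F [-0.19 -0.17 -5.85] gap 16.4 grip 88.6 t 5.0 bay [-238.8    0.9  120.7] j [-0.51 -0.16 -0.69  0.87 -0.02  0.11]
dp [ 51.2 -38.7 -54.3] drot [ 1.78  2.37 -0.15] F [-0.19 -0.17 -5.85] gap 16.4 grip 88.6 t 5.0 bay [-238.8    0.9  120.7] j [-0.51 -0.16 -0.69  0.87 -0.02  0.11]
[ 0.79823892 -0.57676767  0.17364818] [0.58566524 0.81055304 0.        ] [-0.14075106  0.1016997   0.98480775]
```

Request:
step_arm([
  [7,-5,-3,0.3,0.4,0,-1],
  [11,-8,-7,0.4,0.5,-0.1,-1],
  [12,-9,-8,0.4,0.6,0,-1],
  [10,-8,-7,0.4,0.5,0,-1],
  [8,-6.3,-5.7,0.28,0.37,0,-1],
])

```text
clock: 5.5
tcp_pos: [0.4121, -0.1566, 0.1212]
orientation: [0.058, 0.307, 0.95, -0.019]
wrist_force: [-0.7, 0.4, -5.5]
finger_gap: 0.0172
grip_force: 88.6
```

Request:
step_arm([
  [1,-0.7,-6,0,0,0,-1],
  [1,-0.7,-6,0,0,0,-1],
  [0,0,0,0,0,0,-1],
  [0,0,0,0,0,0,-1],
])

```text
clock: 5.9
tcp_pos: [0.4119, -0.1565, 0.1094]
orientation: [0.058, 0.307, 0.95, -0.019]
wrist_force: [-0.4, -0.1, -5.1]
finger_gap: 0.0171
grip_force: 88.6
```

```bash
python3 -c "
from g import *
delta(bay(-185,-.45,56),RBp(3))"
```

```text
dp [  1.9  -1.3 -11.5] drot [-0.01 -0.02 -0.03] F [-0.36 -0.14 -5.14] gap 17.1 grip 88.6 t 5.9 bay [-185.2   -0.5   67.7] j [-0.54  0.04 -0.61  0.8  -0.01  0.09]
```

Pose as planned. Lower the rest and check alignment by camera before entering.

Request:
step_arm([
  [1,-0.7,-6,0,0,0,-1],
  [0.8,-0.6,-4.5,0,0,0,-1],
  [0,0,0,0,0,0,-1],
  [0,0,0,0,0,0,-1],
])

```text
clock: 6.3
tcp_pos: [0.4146, -0.1585, 0.0994]
orientation: [0.059, 0.307, 0.95, -0.019]
wrist_force: [-0.1, -0.7, -3.6]
finger_gap: 0.0165
grip_force: 88.9
```

```bash
cat > look.py <<'E'
from bm import *
from scipy import stats
import sys
def look(tag,xc,zr):
    d=read_camera('top'); np.savez(tag+'.npz',**d); cv2.imwrite('pics/'+tag+'.png',d['image'][...,::-1]); P=bcloud(d)
    m=(P[...,0]>xc+15)&(P[...,0]<-90)&(P[...,2]>zr-8)&(P[...,2]<zr+8)&(abs(P[...,1])<12); q=P[m]
    if len(q)>10:
        r=stats.theilslopes(q[:,2],q[:,0]); print('rail',len(q),'pitch',np.degrees(r[0]).round(2),'z at',xc,(r[1]+r[0]*xc).round(1),'y',q[:,1].min().round(1),q[:,1].max().round(1))
    for a in range(int(xc),-85,20):
        m=(P[...,0]>a)&(P[...,0]<a+20)&(P[...,2]>zr-77+14)&(P[...,2]<zr-77+50)&(abs(P[...,1])<68); q=P[m]
        if len(q)>5: print(a,len(q),'y',q[:,1].min().round(1),q[:,1].max().round(1))
E
python3 -c "
from look import *
look('top4',-185,133-49)
delta(bay(-185,-.45,56),RBp(3))"
```

```text
rail 214 pitch -1.83 z at -185 84.3 y -10.9 11.3
-165 105 y -59.9 59.6
-145 229 y -60.1 60.1
-125 185 y -60.1 59.6
-105 168 y -59.8 60.2
dp [-0.9  0.7 -1.6] drot [ 0.05  0.06 -0.02] F [ 0.41 -0.29 -3.16] gap 16.3 grip 88.9 t 6.35 bay [-183.6   -0.5   57.4] j [-0.54  0.06 -0.62  0.77 -0.01  0.09]
```

Request:
step_arm([
  [4,-2.9,0.7,0,0,0,-1],
  [6.4,-4.6,1.3,0,0,0,-1],
  [6.4,-4.6,1.3,0,0,0,-1],
  [6.4,-4.6,1.3,0,0,0,-1],
  [6.4,-4.6,1.3,0,0,0,-1],
])

```text
clock: 6.85
tcp_pos: [0.4445, -0.1801, 0.1051]
orientation: [0.058, 0.307, 0.95, -0.019]
wrist_force: [-0.8, 0.5, -3.9]
finger_gap: 0.0159
grip_force: 88.9
```

```bash
python3 -c "
from g import *
delta(bay(-105,-.45,51.5),RBp(0))"
```

```text
dp [ 33.7 -24.2   2.2] drot [-1.74 -2.42 -0.01] F [-0.8   0.49 -3.91] gap 15.9 grip 88.9 t 6.85 bay [-146.3   -0.5   56.5] j [-0.55  0.12 -0.54  0.79 -0.01  0.08]
```

Request:
step_arm([
  [6.4,-4.6,0.5,-0.3,-0.4,0,-1],
  [6.4,-4.6,0.4,-0.3,-0.4,0,-1],
  [6.4,-4.6,0.4,-0.4,-0.5,0,-1],
  [6.4,-4.6,0.4,-0.4,-0.5,0,-1],
  [5,-3.6,0.3,-0.34,-0.6,0,-1],
])

```text
clock: 7.35
tcp_pos: [0.475, -0.2019, 0.107]
orientation: [0.083, 0.306, 0.948, -0.027]
wrist_force: [-0.7, 0.4, -5.0]
finger_gap: 0.0166
grip_force: 88.9
```

```bash
python3 -c "
from look import *
look('top5',-108,80)
delta(bay(-105,-.45,51.5),RBp(0))"
```

```text
dp [ 2.6 -2.   0.1] drot [ 0.08  0.11 -0.01] F [ 0.58 -0.14 -3.59] gap 17.0 grip 88.9 t 7.4 bay [-108.2   -0.4   52. ] j [-0.55  0.15 -0.51  0.74 -0.01  0.07]
```

Request:
step_arm([
  [4,-2.9,0.8,0,0,0,-1],
  [0.2,-0.1,-1.2,0,0,0,-1],
  [0.2,-0.1,-1.2,0,0,0,-1],
  [0,0,0,0,0,0,-1],
], newtons=60)

```text
clock: 7.8
tcp_pos: [0.4792, -0.2049, 0.1055]
orientation: [0.083, 0.306, 0.948, -0.027]
wrist_force: [0.2, -0.8, -3.4]
finger_gap: 0.0166
grip_force: 89.0
```

```bash
python3 -c "
from g import *
delta(bay(-103,-.45,49.5),RBp(0))"
```

```text
dp [ 0.9 -0.8  0.1] drot [ 0.03  0.02 -0.01] F [ 0.2  -0.79 -3.43] gap 16.6 grip 89.0 t 7.8 bay [-104.2   -0.3   49.6] j [-0.55  0.16 -0.5   0.74 -0.01  0.07]
```

Request:
step_arm([
  [0.1,-0.1,-1,0,0,0,-1],
  [0.1,-0.1,-1,0,0,0,-1],
  [0,0,0,0,0,0,-1],
  [0,0,0,0,0,0,-1],
])

```text
clock: 8.2
tcp_pos: [0.4793, -0.205, 0.1046]
orientation: [0.084, 0.306, 0.948, -0.027]
wrist_force: [-2.4, 1.5, 5.0]
finger_gap: 0.0165
grip_force: 90.5
```

```bash
python3 -c "
from g import *
delta(bay(-103,-.45,49.5),RBp(0))"
```

```text
dp [ 0.8 -0.7  1.1] drot [ 0.05  0.05 -0.02] F [-2.42  1.51  4.97] gap 16.5 grip 90.5 t 8.2 bay [-104.2   -0.3   48.6] j [-0.55  0.16 -0.5   0.74 -0.01  0.07]
```

Tray rests on the floor. Release test.

Request:
step_arm([
  [0,0,0.5,0,0,0,-0.4],
  [0,0,0,0,0,0,-0.3],
  [0,0,0,0,0,0,-0.3],
])

```text
clock: 8.5
tcp_pos: [0.4794, -0.2051, 0.1042]
orientation: [0.083, 0.306, 0.948, -0.027]
wrist_force: [-0.1, -0.3, 0.1]
finger_gap: 0.0298
grip_force: 0.0
```

```bash
python3 -c "
from bm import *
def trail(d):
    P=bcloud(d); m=(P[...,0]<-150)&(P[...,0]>-260)&(P[...,2]>25)&(P[...,2]<85)&(abs(P[...,1])<62); q=P[m]
    print(len(q),np.percentile(q[:,0],[0,1,5]).round(1) if len(q) else '')
trail(dict(np.load('top5.npz')))
for i in range(3):
    d=read_camera('top'); trail(d)
    d2=read_camera('side'); trail(d2)
cv2.imwrite('pics/c4.png',cv2.resize(np.hstack([d['image'][120:320,180:400],d2['image'][120:320,120:340]])[...,::-1],(800,364),interpolation=cv2.INTER_CUBIC))
delta(bay(-103,-.45,49.5),RBp(0))"
```

```text
0 
0 
555 [-196.3 -195.8 -193.9]
0 
553 [-198.2 -196.3 -193.9]
0 
562 [-198.7 -195.7 -193.5]
dp [ 1.  -0.8  1.8] drot [-0.   -0.02 -0.01] F [ 0.5  -0.43 -0.29] gap 29.8 grip 0.0 t 8.8 bay [-104.6   -0.4   47.9] j [-0.55  0.16 -0.5   0.74 -0.01  0.07]
```

View pics/c4.png

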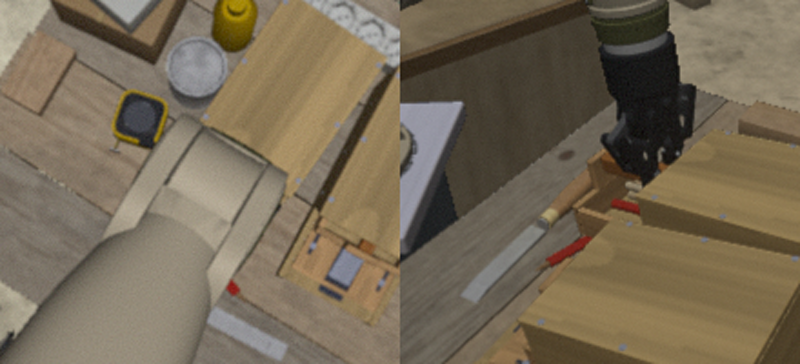

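Request:
step_arm([
  [-2.1,1.5,15,0,0,0,-0.3],
  [-2.8,2,20,0,0,0,-0.3],
  [-2.8,2,20,0,0,0,-0.3],
  [-16,11.5,-3.5,0,0,0,-0.3],
  [-20,14.4,-4.3,0,0,0,-0.6],
], newtons=40)

```text
clock: 9.3
tcp_pos: [0.4363, -0.1742, 0.1522]
orientation: [0.084, 0.307, 0.948, -0.027]
wrist_force: [-0.6, 0.2, 0.2]
finger_gap: 0.0176
grip_force: 0.0
```

Request:
step_arm([
  [-20,14.4,-4.3,0,0,0,-1],
  [-20,14.4,-4.3,0,0,0,-1],
  [-16,11.5,-3.5,0,0,0,-1],
  [0,0,0,0,0,0,-1],
])

```text
clock: 9.7
tcp_pos: [0.3768, -0.1313, 0.138]
orientation: [0.081, 0.306, 0.948, -0.026]
wrist_force: [-0.3, -0.2, 0.2]
finger_gap: 0.0
grip_force: 0.0
```

```bash
cat >> bm.py <<'E'
def trail(d,z0=25,z1=85):
    P=bcloud(d); m=(P[...,0]<-90)&(P[...,0]>-260)&(P[...,2]>z0)&(P[...,2]<z1)&(abs(P[...,1])<62); q=P[m]
    print('trail',len(q),np.percentile(q[:,0],[0,1,5]).round(1) if len(q) else '')
E
python3 -c "
from bm import *
trail(read_camera('side')); trail(read_camera('top'))
delta(bay(-222,0,38),RBp(0))"
```

```text
trail 906 [-197.7 -196.2 -192.7]
trail 1072 [-199.4 -198.2 -196. ]
dp [  7.1  -4.4 -65.8] drot [ 0.05  0.07 -0.02] F [1.28 0.48 0.47] gap 0.1 grip 0.0 t 9.8 bay [-218.7   -0.6  104.2] j [-0.52 -0.11 -0.68  0.82 -0.02  0.1 ]
```

Request:
step_arm([
  [0,0,-15,0,0,0,-1],
  [2,-1.2,-20,0,0,0,-1],
  [2.5,-1.6,-20,0,0,0,-1],
  [2.5,-1.6,-11,0,0,0,-1],
  [0,0,0,0,0,0,-1],
])

```text
clock: 10.3
tcp_pos: [0.3867, -0.138, 0.0719]
orientation: [0.082, 0.307, 0.948, -0.027]
wrist_force: [-0.6, -0.1, 0.4]
finger_gap: -0.0003
grip_force: 0.0
```

Request:
step_arm([
  [3.2,-2.3,0.7,0,0,0,-1],
  [3.2,-2.3,0.7,0,0,0,-1],
  [3.2,-2.3,0.7,0,0,0,-1],
  [3.2,-2.3,0.7,0,0,0,-1],
])

```text
clock: 10.7
tcp_pos: [0.3987, -0.1464, 0.0759]
orientation: [0.082, 0.306, 0.948, -0.027]
wrist_force: [-3.8, 3.0, 1.4]
finger_gap: -0.0002
grip_force: 0.0
```

```bash
python3 -c "
from g import *
delta(bay(-205,0,38),RBp(0)); print((B.T@get_state()['wrist_force']).round(1))"
```

```text
dp [ 1.9 -1.2  0.7] drot [-0.05 -0.09 -0.02] F [-3.81  2.98  1.42] gap -0.2 grip 0.0 t 10.7 bay [-2.074e+02 -1.000e-01  3.770e+01] j [-0.53  0.01 -0.75  0.64 -0.02  0.09]
[-4.5  0.2  2.2]
```

Request:
step_arm([
  [3.2,-2.3,0.7,0,0,0,-1],
  [4,-2.9,0.9,0,0,0,-1],
  [4,-2.9,0.9,0,0,0,-1],
  [4,-2.9,0.9,0,0,0,-1],
  [4,-2.9,0.9,0,0,0,-1],
])

```text
clock: 11.2
tcp_pos: [0.4187, -0.1609, 0.0801]
orientation: [0.083, 0.306, 0.948, -0.027]
wrist_force: [-2.8, 1.9, -0.8]
finger_gap: 0.0002
grip_force: 0.0
```

Request:
step_arm([
  [4,-2.9,0.9,0,0,0,-1],
  [4,-2.9,0.9,0,0,0,-1],
  [4,-2.9,0.9,0,0,0,-1],
  [4,-2.9,0.9,0,0,0,-1],
  [4,-2.9,0.9,0,0,0,-1],
])

```text
clock: 11.7
tcp_pos: [0.4387, -0.1754, 0.0847]
orientation: [0.083, 0.306, 0.948, -0.027]
wrist_force: [-3.0, 1.7, -0.6]
finger_gap: -0.0003
grip_force: 0.0
```

```bash
python3 -c "
from g import *
delta(bay(-135,0,38),RBp(0)); print((B.T@get_state()['wrist_force']).round(1))"
```

```text
dp [ 17.7 -12.6   4.1] drot [ 0.   -0.01 -0.02] F [-3.    1.68 -0.61] gap -0.3 grip 0.0 t 11.7 bay [-1.572e+02 -1.000e-01  3.780e+01] j [-0.54  0.09 -0.64  0.67 -0.01  0.08]
[-3.5 -0.4 -0. ]
```

Request:
step_arm([
  [4,-2.9,0.9,0,0,0,-1],
  [4,-2.9,0.9,0,0,0,-1],
  [3.2,-2.3,0.7,0,0,0,-1],
  [2.4,-1.7,0.5,0,0,0,-1],
  [1.6,-1.2,0.35,0,0,0,-1],
])

```text
clock: 12.2
tcp_pos: [0.4538, -0.1863, 0.088]
orientation: [0.083, 0.306, 0.948, -0.027]
wrist_force: [-2.7, 1.4, -0.3]
finger_gap: -0.0002
grip_force: 0.0
```

Request:
step_arm([
  [1.2,-0.9,0.26,0,0,0,-1],
  [1.2,-0.9,0.26,0,0,0,-1],
  [1.2,-0.9,0.26,0,0,0,-1],
])

```text
clock: 12.5
tcp_pos: [0.4571, -0.1888, 0.0887]
orientation: [0.083, 0.306, 0.948, -0.027]
wrist_force: [-2.7, 2.2, -1.9]
finger_gap: 0.0001
grip_force: 0.0
```

```bash
python3 -c "
from g import *
delta(bay(-130,0,38),RBp(0)); print((B.T@get_state()['wrist_force']).round(1))"
```

```text
dp [ 3.3 -2.1  0.9] drot [-0.01 -0.02 -0.02] F [-2.71  2.16 -1.86] gap 0.1 grip 0.0 t 12.5 bay [-134.    -0.2   37.8] j [-0.55  0.13 -0.58  0.69 -0.01  0.08]
[-3.7  0.2 -1.2]
```

```bash
python3 -c "
from bm import *
d=dict(np.load('top0.npz')); T=d['world_from_camera']
u,v=np.meshgrid(np.arange(262,345),np.arange(190,262))
p=cv2.undistortPoints(np.stack([u,v],-1).reshape(-1,1,2).astype(float),d['K'],d['dist_coeffs']).reshape(-1,2)
r=np.c_[p,np.ones(len(p))]@T[:3,:3].T; c=T[:3,3]*1000
col=d['image'][v.ravel(),u.ravel()].astype(int)
for h0 in(0,12):
    ob=(c-O)@B; rb=r@B; t=(h0-ob[2])/rb[:,2]; X=ob+rb*t[:,None]
    m=(abs(X[:,1])<6)&(X[:,0]<-80)&(X[:,0]>-185)
    for a in range(-150,-84,3):
        k=m&(X[:,0]>=a)&(X[:,0]<a+3)
        if k.sum() : print(h0,a,col[k].mean(0).round().astype(int),end=' ')
    print()
"
```

```text
0 -150 [88 77 70] 0 -147 [58 58 68] 0 -144 [ 95  97 109] 0 -141 [131 134 150] 0 -138 [135 138 155] 0 -135 [134 137 153] 0 -132 [133 137 153] 0 -129 [135 138 154] 0 -126 [131 135 150] 0 -123 [134 138 154] 0 -120 [134 137 153] 0 -117 [135 137 153] 0 -114 [131 136 152] 0 -111 [134 136 152] 0 -108 [132 136 152] 0 -105 [121 126 143] 0 -102 [99 92 94] 0 -99 [152 123  90] 0 -96 [174 139 100] 0 -93 [173 138  99] 0 -90 [168 133  95] 0 -87 [147 121  85] 
12 -150 [112  94  78] 12 -147 [55 55 63] 12 -144 [76 78 89] 12 -141 [124 126 142] 12 -138 [135 139 155] 12 -135 [134 137 153] 12 -132 [134 138 154] 12 -129 [134 137 154] 12 -126 [133 136 151] 12 -123 [134 138 154] 12 -120 [134 137 153] 12 -117 [135 137 153] 12 -114 [132 137 152] 12 -111 [134 137 152] 12 -108 [133 135 152] 12 -105 [126 130 147] 12 -102 [ 94  93 103] 12 -99 [138 113  87] 12 -96 [174 139  99] 12 -93 [173 138  99] 12 -90 [169 134  95] 12 -87 [148 121  86]
```

Request:
step_arm([
  [0.8,-0.6,0.17,0,0,0,-1],
  [0.8,-0.6,0.17,0,0,0,-1],
  [0.4,-0.3,0.1,0,0,0,-1],
])

```text
clock: 12.8
tcp_pos: [0.4593, -0.1904, 0.0892]
orientation: [0.083, 0.306, 0.948, -0.027]
wrist_force: [-3.1, 2.2, 0.2]
finger_gap: 0.0
grip_force: 0.0
```

Request:
step_arm([
  [2,-1.4,0.44,0,0,0,-1],
  [2,-1.4,0.44,0,0,0,-1],
  [2,-1.4,0.44,0,0,0,-1],
  [2,-1.4,0.44,0,0,0,-1],
  [1,-0.7,0.2,0,0,0,-1],
])

```text
clock: 13.3
tcp_pos: [0.4685, -0.1969, 0.0913]
orientation: [0.083, 0.307, 0.948, -0.027]
wrist_force: [-2.1, 1.3, 0.1]
finger_gap: -0.0
grip_force: 0.0
```

```bash
python3 -c "
from g import *
delta(bay(-112,0,38),RBp(0)); print((B.T@get_state()['wrist_force']).round(1))
from bm import *
trail(read_camera('side'),45,80)"
```

```text
dp [ 6.3 -4.4  1.5] drot [ 0.01  0.   -0.01] F [-2.09  1.26  0.11] gap -0.0 grip 0.0 t 13.3 bay [-1.198e+02 -1.000e-01  3.780e+01] j [-0.55  0.15 -0.55  0.7  -0.01  0.08]
[-2.4 -0.2  0.5]
trail 106 [-126.8 -125.7 -123. ]
```

Request:
step_arm([
  [0.8,-0.6,0.17,0,0,0,-1],
  [0.8,-0.6,0.17,0,0,0,-1],
  [0.8,-0.6,0.17,0,0,0,-1],
  [0.8,-0.6,0.17,0,0,0,-1],
])

```text
clock: 13.75
tcp_pos: [0.4714, -0.1991, 0.0918]
orientation: [0.083, 0.306, 0.948, -0.027]
wrist_force: [-3.3, 2.4, -0.7]
finger_gap: 0.0001
grip_force: 0.0
```

Request:
step_arm([
  [0.8,-0.6,0.17,0,0,0,-1],
  [0.8,-0.6,0.17,0,0,0,-1],
])

```text
clock: 13.95
tcp_pos: [0.473, -0.2003, 0.0922]
orientation: [0.083, 0.306, 0.948, -0.027]
wrist_force: [-2.8, 0.8, -0.1]
finger_gap: -0.0002
grip_force: 0.0
```

Request:
step_arm([
  [0.8,-0.6,0.17,0,0,0,-1],
  [0.8,-0.6,0.17,0,0,0,-1],
])

```text
clock: 14.15
tcp_pos: [0.4747, -0.2015, 0.0926]
orientation: [0.083, 0.306, 0.948, -0.027]
wrist_force: [-2.6, 2.7, -0.9]
finger_gap: 0.0001
grip_force: 0.0
```

```bash
python3 -c "
from g import *
delta(bay(-112,0,38),RBp(0)); print((B.T@get_state()['wrist_force']).round(1))"
```

```text
dp [0.1 0.2 0.2] drot [ 0.   -0.01 -0.02] F [-2.6   2.71 -0.93] gap 0.1 grip 0.0 t 14.15 bay [-112.    -0.2   37.8] j [-0.55  0.16 -0.53  0.71 -0.01  0.07]
[-3.8  0.7 -0.3]
```

Request:
step_arm([
  [0.8,-0.6,0.17,0,0,0,-1],
  [0.8,-0.6,0.17,0,0,0,-1],
])

```text
clock: 14.35
tcp_pos: [0.4762, -0.2027, 0.0928]
orientation: [0.083, 0.306, 0.948, -0.027]
wrist_force: [-2.1, 2.1, -0.6]
finger_gap: -0.0002
grip_force: 0.0
```

Request:
step_arm([
  [0.8,-0.6,0.17,0,0,0,-1],
  [0.4,-0.3,0.1,0,0,0,-1],
  [0,0,0,0,0,0,-1],
])

```text
clock: 14.65
tcp_pos: [0.4775, -0.2037, 0.0932]
orientation: [0.083, 0.306, 0.948, -0.027]
wrist_force: [-1.8, 1.9, -0.5]
finger_gap: 0.0
grip_force: 0.0
```

Request:
step_arm([
  [0.8,-0.6,0.17,0,0,0,-1],
  [0,0,0,0,0,0,-1],
])

```text
clock: 14.85
tcp_pos: [0.4781, -0.2041, 0.0933]
orientation: [0.083, 0.306, 0.948, -0.027]
wrist_force: [-3.0, 2.2, 0.8]
finger_gap: 0.0002
grip_force: 0.0
```

Request:
step_arm([
  [0.8,-0.6,0.17,0,0,0,-1],
  [0,0,0,0,0,0,-1],
])

```text
clock: 15.05
tcp_pos: [0.4781, -0.2041, 0.093]
orientation: [0.082, 0.306, 0.948, -0.027]
wrist_force: [-5.8, 3.9, 1.5]
finger_gap: 0.0
grip_force: 0.0
```

Request:
step_arm([
  [-4,2.9,-0.9,0,0,0,-1],
  [-12,8.6,-2.6,0,0,0,-1],
  [-16,11.5,-3.5,0,0,0,-1],
  [-20,14.4,15,0,0,0,-1],
  [-20,14.4,35,0,0,0,-1],
])

```text
clock: 15.55
tcp_pos: [0.4053, -0.1521, 0.1349]
orientation: [0.081, 0.307, 0.948, -0.027]
wrist_force: [1.3, -0.9, 0.6]
finger_gap: -0.0001
grip_force: 0.0
```

Request:
step_arm([
  [-30,25,35,0,0,0,-1],
  [-35,35,35,0,0,0,-1],
  [-20,40,10,0,0,0,-1],
  [-10,45,0,0,0,0,-1],
  [0,45,0,0,0,0,-1],
])

```text
clock: 16.05
tcp_pos: [0.3198, 0.0304, 0.2106]
orientation: [0.086, 0.308, 0.947, -0.026]
wrist_force: [2.1, -0.2, -0.4]
finger_gap: -0.0001
grip_force: 0.0
```

Request:
step_arm([
  [0,45,0,0,0,0,-1],
  [0,30,0,0,0,0,-1],
  [0,0,0,0,0,0,-1],
])

```text
clock: 16.35
tcp_pos: [0.3206, 0.1082, 0.2097]
orientation: [0.085, 0.303, 0.949, -0.025]
wrist_force: [0.0, 0.1, 0.3]
finger_gap: -0.0002
grip_force: 0.0
```

```bash
python3 -c "
from bm import *
d=read_camera('top'); d2=read_camera('side'); P=bcloud(d)
np.savez('top6.npz',**d)
for nm,Q in(('now',P),('start',bcloud(dict(np.load('top0.npz'))))):
    for a in range(-150,-88,5):
        m=(Q[...,0]>=a)&(Q[...,0]<a+5)&(abs(Q[...,1])<13); q=Q[m]; print(nm,a,q[:,2].mean().round(1) if len(q) else '',end='; ')
    print()
trail(d)
a=cv2.resize(d['image'][175:275,250:390],(800,571),interpolation=cv2.INTER_CUBIC); cv2.imwrite('pics/c5.png',a[...,::-1])
delta([0,0,0],RB)
"
```

```text
now -150 -3.2; now -145 0.1; now -140 1.5; now -135 3.0; now -130 3.7; now -125 5.5; now -120 6.9; now -115 7.9; now -110 9.3; now -105 4.5; now -100 75.7; now -95 77.6; now -90 65.7; 
start -150 -3.4; start -145 -0.4; start -140 1.7; start -135 2.6; start -130 3.5; start -125 5.3; start -120 7.0; start -115 7.9; start -110 9.2; start -105 5.2; start -100 -1.0; start -95 -0.1; start -90 0.3; 
trail 144 [-97.1 -96.5 -95.9]
dp [-320.2 -105.5 -209.3] drot [ 0.    0.12 -0.19] F [-0.11 -0.64 -0.44] gap 0.6 grip 0.0 t 16.45 bay [-392.1  158.2  205.7] j [ 0.19 -0.24 -0.6   1.09 -0.13  0.81]
```

View pics/c5.png

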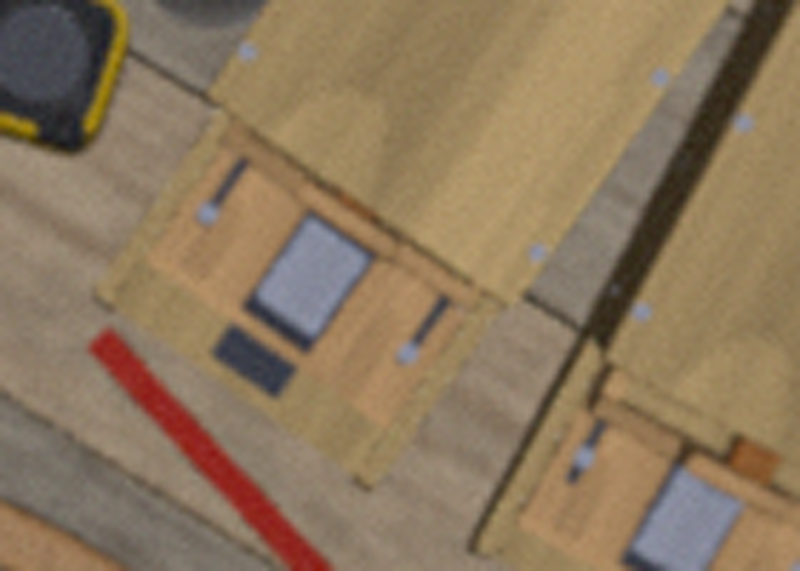

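The picture shows the catch (grey, about pixel 315,275) up in front of the tray's end, which shows under the roof edge at about 350,200. Its height profile matches the free catch from before, 9–12 mm up at the free end. The pencil and the rest of the table in view have not moved, and the robot touches nothing.

```bash
python3 -c "
from workcell import *
print(hand_in())"
```

```text
the job is handed in; nothing more can be done
None
```

The tray is in the empty rack, pushed home against the back stop with about 7 N. The spring catch is up in front of it, the pencil and its surroundings were unmoved in the last picture, and the job is handed in. The pliers and dowels were in the tray when it went under the roof but could not be seen after that.

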